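Load the honing fixture and hold its index plunger out

TASK

Take the scraper with the flat wooden handle out of the tool rack and slide it blade-down into the slot of the honing fixture's clamp block until it stands fully home, then let go of it. Then grip the black knob of the fixture's sprung index plunger, pull it straight up all the way and keep holding it there, so that a workmate can turn the index plate: finish while holding the plunger up. Leave the file and the other things on the bench where they are.

Things in the scene. Friction and masses are not known exactly. Their poses are not given: they have to be found in the camera images.
- scraper: Flat scraper upright in an outer rack slot, blade down; may lean 1-2 degrees. Origin: centre of the blade's lower edge; z up the tool, x thickness, y width; both faces alike. Steel blade 5 mm thick, 32 wide, up to z 90 mm (lowest 6 mm narrowed to 2.5 x 26). Flat light wood handle 16 thick (x), 28 wide (y), z 90 to 170 mm. About 0.16 kg.
- file: Flat file standing likewise in the other outer slot: blade as wide and thick, but a round wooden handle 28 mm in diameter and 205 mm overall, so its top is 35 mm higher than the scraper's. Origin: centre of its lower end. To be left alone.
- rack: Wooden tool rack fixed to the bench, 50 (x) x 160 (y) x 60 mm high. Origin: centre of its underside. Three slots open upward, each 7.5 mm along x, 34.5 along y, 40 deep (floor 20 mm above the bench), at y = -55, 0, +55 mm; the middle one is empty.
- fixture: Fixed honing fixture. Origin on the bench, on the axis of its round steel index plate (190 mm wide, top at 30 mm; does not turn here); base plate x +-100, y -137 to 113 mm. At y = +50 an aluminium clamp block 36 (x) x 60 (y), top at 85 mm. At y = -80 a bracket (40 wide in x, y -127 to -57, top at 54) holds the plunger's sleeve, 22 mm wide, top at 68 mm.
- slot_floor (a point): Centre of the floor of the clamp block's slot, 40 mm above the bench; axes as the fixture's. The slot opens upward, is 8 mm along x by 36 mm along y and 45 mm deep, its mouth chamfered 2 mm. With the scraper home its origin is at this point and its x is along this x (either way round).
- knob: Black round pull knob on top of the plunger, 30 mm in diameter, 26 mm high, axis upright; origin at its centre, 91 mm above the bench while the plunger is seated. 10 mm free space between its underside and the sleeve. It moves only straight up and down with the plunger.
- plunger (a joint): Upward travel of the index plunger (m): 0 = seated 12 mm deep in its hole in the index plate, 0.020 = fully back at its stop, the pin well clear of the hole. Spring: about 6 to 7 N to start, 12 to 13 N fully up; it snaps back when let go.
- spray_can: Grey spray can, 52 mm in diameter, about 150 mm high, standing on the bench; origin at the centre of its underside. To be left alone.
- hammer: Hammer lying flat on the bench, 260 mm long along x, head 26 mm high at its +x end; origin at the middle of its underside. To be left alone.
- wrench: Combination wrench lying flat on the bench, about 170 mm long along x, under 10 mm high; origin at the middle of its underside. To be left alone.

How it is judged:
By the outcome, as a careful person would: the job done as asked, in the order asked, and still so for the second after the job is handed in, while the arm keeps its last pose, push and grip.
It also fails if it takes over 51 s, if anything falls off the work surface, if the arm or the gripper's body presses on something with over 40 N, if the wrist force passes 120 N, or if a joint passes its speed limit or range.

ROBOT

A 6-joint arm with a two-finger parallel gripper is mounted at the origin on the work surface. World frame = base frame: x ahead of the robot, y to its left, z up, the work surface at z = 0. Lengths are in m, angles in rad, forces in N, time in s.
With the tool pointing down it reaches from about 0.35 to 0.975 m from the base axis. Payload 4.9 kg.
Tool frame: the origin (TCP) lies midway between the tips of the shut fingers; the grasp point (between the pads) lies 19 mm behind it; z points along the fingers, y is the line along which they close (so a half turn about z gives the same grasp; the last joint's range is limited). The gripper opens to 85 mm and grips with 20 to 120 N. Pads are 22 mm wide; open, the fingers measure 114 mm over their backs; the gripper's body (76 mm by 85 mm) begins 54 mm behind the grasp point. The pads swing forward as they close: fully open they stand 13 mm farther back than shut.
Start: joints at [-1.468, 0.053, 1.613, -0, 1.476, -0.119], TCP at [0.137, -0.61, 0.231] pointing down, gripper open.
Joint ranges: [-3.01, 3.01], [-1.01, 2.22], [0.06, 2.58], [-1.02, 4.17], [0.09, 2.62], [-3.14, 3.14]. Speed limits (rad/s): [2.57, 2.57, 3.14, 3.14, 3.14, 3.14].

INTERFACE

Orientations are given as a unit quaternion [w, x, y, z].
In Python, from plant import manip gives the robot as it stands.
- The arm moves only by the tool carry_out, never from a script. Its argument "moves" is a list of rows, each a list of 7 numbers: the opening, from 0 (shut) to 1 (fully open), then the shift along the tool's x, y, z normalised to -1 to 1, where 1 is 0.4 m, then the turn, a rotation vector about the tool's x, y, z normalised to -1 to 1, where 1 is 0.5 rad. In form: [[grip, dx, dy, dz, rx, ry, rz], ...]. A call has 1 to 8 rows; each row is the pose to reach, as a shift and turn from the pose commanded when the call began, along the tool's axes at that moment; what a row does not reach only later rows make up. A row lasts 1/12 s, in which the tool goes at most 41.7 mm and 7.16 degrees, less where a joint would pass 70% of its speed; a pose out of reach is approached as far as the arm can. A call with a number of a shift or a turn outside -1 to 1 is refused whole. A call with a gripper value outside its range is refused whole. The fingers move at their own pace and stop on an object; the grip force is fixed at half the most. Time passes only in rows, so rows that repeat a pose let the fingers close. It gives the time, the measured TCP pose, the force and the opening at its end, in the units of the state.
- manip.state(): the state, without advancing time (a new reading comes with each control period).
- manip.grab_frame(name): name is "side" or "top"; returns the picture (480x640x3 uint8, red, green, blue); there is no depth.
- manip.camera_info(name): a dict with "intrinsics" (3x3 intrinsics, pixels), "extrinsics" (4x4, takes a point from world to camera coordinates). Camera axes: x right, y down, z forward; pixel columns grow to the right and rows downward; lengths in m; the calibration is good to about 2 mm. A picture is of the moment at which its call begins. camera_info takes no time and is no camera call.
- manip.job_done(): hands the job in, once; it reports no verdict.
The state is a dict: "time": time; "joint_pos": joint angles; "joint_vel": joint speeds; "joint_efforts": joint torques, N m; "tool_pos": TCP position; "tool_rot": TCP orientation; "contact_force": force on the tool from outside, world axes, zero at the start; "ft_torque": the same for the moment, N m; "gripper_width": opening from 0.0 (shut) to 1.0 (fully open).
Only numpy, scipy, OpenCV 4.12 (cv2) and the standard library are available. Lean on these libraries where they do the work, as an engineer would, in place of code of your own. Each camera call takes 0.05 s, during which the arm holds its last target. There are 200 camera calls.

## Working session

There is one attempt and no reset: what is moved stays moved. The work goes in short steps, Python scripts to look and compute and a tool call to move; the robot and the scene stay as the last step left them, time stands still between calls to the robot, and variables do not carry over. Pictures are saved under pics/ and viewed, on a budget of 10 in all, crops included, one or two more only if the job needs it, and the job is handed in when it is done.

Besides the shell and the picture viewer there is one more tool, called after ">>>" by a JSON object that holds its "fn" and its "kwargs". carry_out: Moves the arm, as the interface text tells. Scaled input: -1 to 1 covers 0.4 m each way for a shift and 0.5 rad each way for a turn. Its arguments: {"type":"object","properties":{"moves":{"type":"array"}},"required":["moves"]}

```bash
mkdir -p pics
python3 - <<'E'
from plant import manip
import cv2,numpy as np
print(manip.state())
for n in("side","top"):
    i=manip.camera_info(n);print(n,np.round(i["intrinsics"],1).tolist(),np.round(i["extrinsics"],4).tolist())
    cv2.imwrite(f"pics/{n}0.png",manip.grab_frame(n)[:,:,::-1])
E
```

```text
{'time': 0.0, 'joint_pos': array([-1.46800188e+00,  5.33109782e-02,  1.61429421e+00, -3.01112047e-05,
        1.47602326e+00, -1.18974888e-01]), 'joint_vel': array([-0.00139805,  0.00025282,  0.00077703,  0.0004324 , -0.00065235,
       -0.00063319]), 'joint_efforts': array([ 8.17147593e-04, -3.93676043e+01, -3.70180678e+01, -1.05868410e-04,
        7.03051468e-03,  6.33809591e-06]), 'tool_pos': array([ 0.13741483, -0.60906057,  0.23009135]), 'tool_rot': array([-1.01798767e-03,  9.93857918e-01,  1.10658951e-01, -6.75114530e-06]), 'contact_force': array([0.27019299, 0.00806057, 0.82550953]), 'ft_torque': array([0.00499403, 0.00874214, 0.01459862]), 'gripper_width': 0.9994071651119361}
side [[551.0, 0.0, 326.9], [0.0, 551.0, 236.4], [0.0, 0.0, 1.0]] [[0.7708, -0.637, -0.001, -0.3972], [-0.4871, -0.5884, -0.6454, 0.3418], [0.4105, 0.4979, -0.7639, 0.5983], [0.0, 0.0, 0.0, 1.0]]
top [[516.1, 0.0, 323.7], [0.0, 516.1, 247.5], [0.0, 0.0, 1.0]] [[0.0213, -0.9997, 0.0154, 0.0368], [-0.9975, -0.0223, -0.0675, 0.5911], [0.0678, -0.0139, -0.9976, 0.9749], [0.0, 0.0, 0.0, 1.0]]
```

View pics/top0.png

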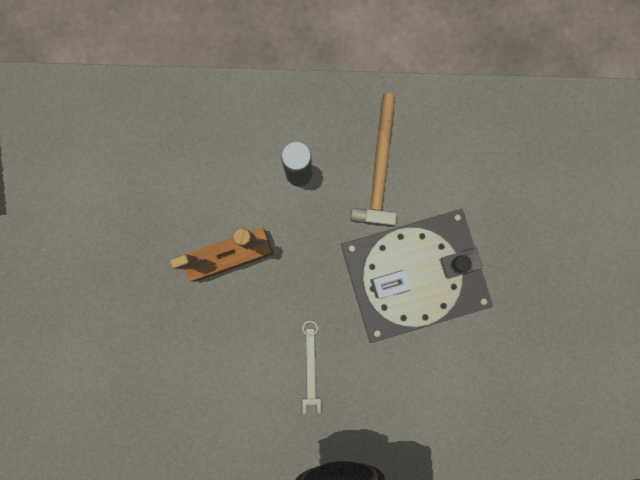

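View pics/side0.png

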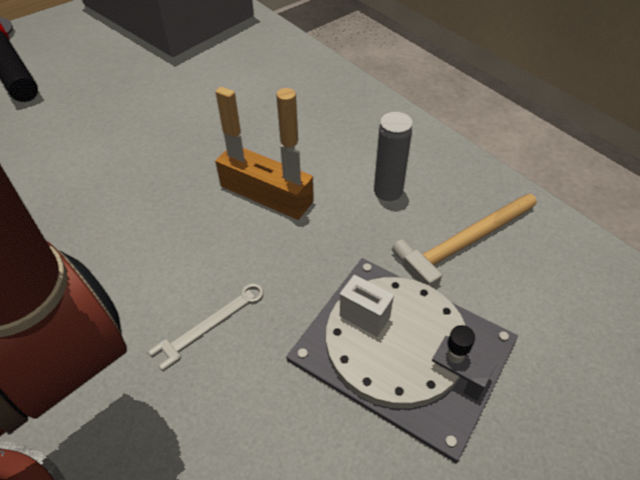

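The top view shows the scraper's flat handle at about (182,262), the file at (243,237), the rack centred near (227,255), the clamp block at (391,284) and the knob at (461,264). The side view shows the flat handle at (227,95), the knob at (461,338) and the slot near (368,292). Next I'll zoom in on all of these in one composite.

Run:
```python
import cv2,numpy as np
t=cv2.imread("pics/top0.png");s=cv2.imread("pics/side0.png")
def c(im,u,v,w=100,h=75): return cv2.resize(im[v:v+h,u:u+w],(400,300),interpolation=cv2.INTER_CUBIC)
o=np.vstack([np.hstack([c(t,170,215,108,81)[:300,:400],c(t,365,235,120,90)]),np.hstack([c(s,205,80,120,90),c(s,320,265)])])
o=np.clip(o.astype(float)*1.3,0,255).astype(np.uint8)
cv2.imwrite("pics/z.png",o)
```

```text
(no output)
```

View pics/z.png

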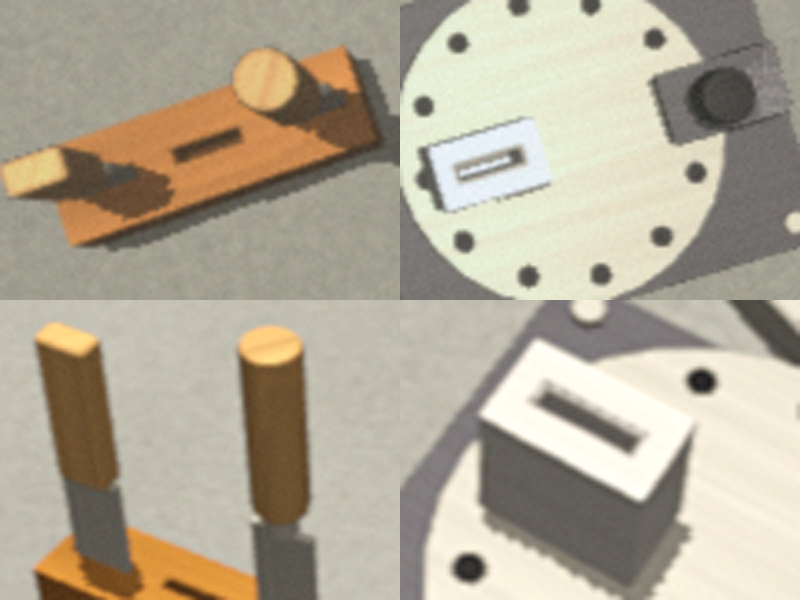

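The composite shows the light top face of the scraper handle, the dark middle rack slot, the bright block top with its slot, and the dark knob, all of which can be masked. Next I'll measure them.

```bash
cat > h.py <<'E'
from plant import manip
import cv2,numpy as np
def cam(n):
    i=manip.camera_info(n);return np.array(i["intrinsics"]),np.array(i["extrinsics"])
def ray(n,p):
    K,E=cam(n);R,t=E[:3,:3],E[:3,3]
    return -R.T@t, R.T@np.linalg.inv(K)@np.array([p[0],p[1],1.])
def onz(n,p,z):
    o,d=ray(n,p);return o+d*(z-o[2])/d[2]
def two(pt,ps):
    A=[];b=[]
    for n,p in(("top",pt),("side",ps)):
        o,d=ray(n,p);d/=np.linalg.norm(d);P=np.eye(3)-np.outer(d,d);A.append(P);b.append(P@o)
    x,r,_,_=np.linalg.lstsq(np.vstack(A),np.hstack(b),rcond=None);return x,np.sqrt(r)
def proj(n,X):
    K,E=cam(n);c=K@(E[:3,:3]@X+E[:3,3]);return c[:2]/c[2]
def blob(m,box):
    u,v,w,h=box;k=np.zeros(m.shape,np.uint8);k[v:v+h,u:u+w]=m[v:v+h,u:u+w].astype(np.uint8)
    c=max(cv2.findContours(k,cv2.RETR_EXTERNAL,cv2.CHAIN_APPROX_NONE)[0],key=cv2.contourArea)
    M=cv2.moments(c);return c[:,0,:].astype(np.float32),np.array([M["m10"],M["m01"]])/M["m00"],M["m00"]
def rect(n,c,z):
    P=np.array([onz(n,p,z)[:2] for p in c])*1000
    r=cv2.minAreaRect(P.astype(np.float32));return [np.round(x,1) for x in r]
E
python3 - <<'E'
from h import *
t=cv2.imread("pics/top0.png").astype(int);s=cv2.imread("pics/side0.png").astype(int)
def show(k,n,b,z):
    c,m,a=b;print(k,n,m.round(1),a,"onz",(onz(n,m,z)*1000).round(1),"rect",rect(n,c,z))
bt=blob((t[:,:,0]>200)&(t.min(2)>195),(365,260,50,45));show("block","top",bt,.085)
bs=blob(s.min(2)>205,(335,270,65,45));show("block","side",bs,.085)
print("base",rect("top",blob((t.max(2)<95)&(t[:,:,0]-t[:,:,2]>-2),(330,200,180,150))[0],.01))
for n,im,box in(("top",t,(445,250,35,30)),("side",s,(440,320,40,40))):
    show("knob",n,blob(im.max(2)<45,box),.091 if n=="side" else .104)
wood=lambda im:(im[:,:,2]-im[:,:,0]>60)
show("rack","top",blob(wood(t)&(t[:,:,2]<205),(160,215,120,80)),.06)
for n,im,box in(("top",t,(165,250,30,25)),("side",s,(210,83,30,20))):
    for th in(165,180,195): 
        show("scr%d"%th,n,blob(im[:,:,2]>th,box),.19) if (im[box[1]:box[1]+box[3],box[0]:box[0]+box[2],2]>th).sum()>10 else 0
ms=blob((t.max(2)<100),(215,245,22,18));show("midslot","top",ms,.06)
print(t[262,182],t[258,185],t[265,195], s[92,227],s[110,227])
E
```

```text
Traceback (most recent call last):
  File "h.py", line 19, in blob
    c=max(cv2.findContours(k,cv2.RETR_EXTERNAL,cv2.CHAIN_APPROX_NONE)[0],key=cv2.contourArea)
ValueError: max() iterable argument is empty
```

Run:
```python
from h import *
t=cv2.imread("pics/top0.png").astype(int);s=cv2.imread("pics/side0.png").astype(int)
for n,im,p in [("t",t,x) for x in((380,280),(405,287),(420,290),(391,284),(360,285),(461,264),(475,265),(182,262),(178,265),(195,265),(232,243),(227,254),(210,262),(450,300),(205,285))]+[("s",s,x) for x in((350,285),(368,292),(365,315),(400,330),(461,332),(461,345),(227,92),(222,91),(228,110))]:
    print(n,p,im[p[1],p[0]])
```

```text
t (380, 280) [189 183 178]
t (405, 287) [187 184 178]
t (420, 290) [157 175 177]
t (391, 284) [177 174 168]
t (360, 285) [90 92 96]
t (461, 264) [60 63 65]
t (475, 265) [102 105 109]
t (182, 262) [106 160 176]
t (178, 265) [ 90 132 168]
t (195, 265) [36 50 60]
t (232, 243) [ 66 111 162]
t (227, 254) [41 56 76]
t (210, 262) [42 63 84]
t (450, 300) [153 171 177]
t (205, 285) [112 123 124]
s (350, 285) [185 195 200]
s (368, 292) [132 141 147]
s (365, 315) [70 75 76]
s (400, 330) [170 185 192]
s (461, 332) [38 35 36]
s (461, 345) [36 35 40]
s (227, 92) [109 171 201]
s (222, 91) [104 166 201]
s (228, 110) [36 61 81]
```

Run:
```python
from h import *
t=cv2.imread("pics/top0.png").astype(int);s=cv2.imread("pics/side0.png").astype(int)
def show(k,n,m,box,z):
    try: c,q,a=blob(m,box)
    except ValueError: print(k,n,"none");return
    print(k,n,q.round(1),a,"onz",(onz(n,q,z)*1000).round(1),"rect",rect(n,c,z),"size",cv2.boundingRect(c.astype(int)))
show("block","top",t[:,:,0]-t[:,:,2]>0,(365,262,50,45),.085)
show("block","side",(s[:,:,0]>174)&(s[:,:,2]-s[:,:,0]<19),(335,270,65,45),.085)
show("disc","top",(t[:,:,1]>140),(355,225,112,105),.03)
for th in(70,80): show("base","top",t.max(2)<105+th-70,(330,200,170,150),.012)
for th in(50,60,72): show("knob","top",t.max(2)<th,(445,250,35,30),.104)
for th in(40,50): show("knob","side",s.max(2)<th,(440,320,40,40),.091)
show("rack","top",(t[:,:,2]-t[:,:,0]>30),(185,215,90,80),.06)
for th in(130,145): show("scr","top",(t[:,:,2]>th)&(t[:,:,2]-t[:,:,0]>40),(165,250,30,25),.19)
for th in(130,150): show("scr","side",(s[:,:,2]>th)&(s[:,:,2]-s[:,:,0]>50),(210,83,30,20),.19)
for th in(90,110): show("midslot","top",t[:,:,2]<th,(215,245,22,18),.06)
for th in(90,110): show("clampslot","top",t[:,:,1]<150,(379,279,24,12),.085)
```

```text
block top [391.3 283.8] 627.0 onz [523. -72.  85.] rect [array([523.1, -72.3]), array([36.4, 60.7]), np.float64(17.5)] size (373, 270, 37, 28)
block side [367.1 294.1] 975.5 onz [523.1 -72.1  85. ] rect [array([523. , -71.3]), array([35.8, 58.8]), np.float64(18.2)] size (341, 276, 52, 38)
disc top [410.  277.3] 7079.5 onz [ 536.2 -115.7   30. ] rect [array([ 537.8, -118.4]), array([188.4, 184.6]), np.float64(16.6)] size (363, 228, 99, 99)
base top [415.6 275.4] 13049.5 onz [ 540.4 -129.8   12. ] rect [array([ 542.2, -132.6]), array([200.6, 254.6]), np.float64(17.6)] size (341, 209, 152, 134)
base top [415.8 274.9] 13302.0 onz [ 541.3 -130.3   12. ] rect [array([ 565.5, -125.1]), array([250.4, 254.8]), np.float64(17.6)] size (340, 208, 153, 135)
knob top [454.8 264.7] 33.5 onz [ 559.2 -181.4  104. ] rect [array([ 559.3, -183. ]), array([25.6, 13.4]), np.float64(12.4)] size (452, 257, 10, 15)
knob top [460.9 263.9] 235.5 onz [ 560.7 -192.1  104. ] rect [array([ 561.1, -191.9]), array([28.8, 33.3]), np.float64(17.0)] size (452, 256, 19, 18)
knob top [461.  264.2] 283.0 onz [ 560.1 -192.
[... 1020 characters left out ...]
52.1 283.7 190. ] rect [array([552.1, 283.6]), array([15.6, 27. ]), np.float64(19.8)] size (216, 87, 19, 9)
midslot top [225.2 253.6] 44.0 onz [572.  231.4  60. ] rect [array([572. , 230.8]), array([ 6.4, 32.4]), np.float64(19.9)] size (217, 250, 18, 9)
midslot top [225.4 253.7] 63.0 onz [571.8 231.1  60. ] rect [array([571.6, 231. ]), array([ 8.2, 34.1]), np.float64(19.9)] size (217, 249, 18, 10)
clampslot top [391.7 283.8] 106.0 onz [523.1 -72.9  85. ] rect [array([523.1, -73. ]), array([10.9, 38.3]), np.float64(18.2)] size (381, 279, 22, 11)
clampslot top [391.7 283.8] 106.0 onz [523.1 -72.9  85. ] rect [array([523.1, -73. ]), array([10.9, 38.3]), np.float64(18.2)] size (381, 279, 22, 11)
```

```bash
cat >> h.py <<'E'
from scipy.spatial.transform import Rotation as Ro
def plan(x,y,z,yawdeg):
    "normalised shift and turn from the measured pose to a tool-down pose, fingers closing along yawdeg"
    s=manip.state();q=s["tool_rot"];R=Ro.from_quat([q[1],q[2],q[3],q[0]])
    a=np.radians(yawdeg);T=Ro.from_matrix(np.array([[-np.sin(a),np.cos(a),0],[np.cos(a),np.sin(a),0],[0,0,-1]]))
    d=R.inv().apply(np.array([x,y,z])-s["tool_pos"])
    v=(R.inv()*T).as_rotvec()
    m=R.as_matrix()
    print("t",round(s["time"],2),"pos",(s["tool_pos"]*1000).round(1),"yaw",np.degrees(np.arctan2(m[1,1],m[0,1])).round(1),"F",s["contact_force"].round(1),"w",round(s["gripper_width"],3))
    print(" shift",(d/.4).round(4)," turn",(v/.5).round(3))
E
python3 -c "
from h import *
plan(.5,-.26,.3,19.9)"
```

```text
t 0.1 pos [ 137.4 -609.2  230.2] yaw -77.3 F [-0.2 -0.4  0.3] w 0.996
 shift [ 1.0763 -0.6524 -0.1731]  turn [-2.000e-03 -3.000e-03 -3.393e+00]
```

>>> {"fn": "carry_out", "kwargs": {"moves": [[1, 0.1, -0.06, -0.1, 0, 0, -0.25], [1, 0.2, -0.12, -0.17, 0, 0, -0.5], [1, 0.3, -0.18, -0.17, 0, 0, -0.75], [1, 0.4, -0.24, -0.17, 0, 0, -1], [1, 0.5, -0.3, -0.17, 0, 0, -1], [1, 0.6, -0.36, -0.17, 0, 0, -1], [1, 0.7, -0.42, -0.17, 0, 0, -1], [1, 0.8, -0.48, -0.17, 0, 0, -1]]}}

```text
time: 0.77
tool_pos: [0.3662, -0.3904, 0.2987]
tool_rot: [-0.0, 0.936, 0.353, 0.0]
contact_force: [0.3, -0.5, -0.1]
gripper_width: 1.0
```

```bash
python3 -c "
from h import *
plan(.552,.283,.3,19.9)"
```

```text
t 0.77 pos [ 366.2 -390.4  298.7] yaw -48.7 F [ 0.3 -0.5 -0.1] w 1.0
 shift [ 1.4607 -0.9574 -0.003 ]  turn [-0.    -0.    -2.393]
```

>>> {"fn": "carry_out", "kwargs": {"moves": [[1, 0.08, -0.05, 0, 0, 0, -0.25], [1, 0.16, -0.1, 0, 0, 0, -0.5], [1, 0.24, -0.16, 0, 0, 0, -0.75], [1, 0.32, -0.21, 0, 0, 0, -1], [1, 0.4, -0.26, 0, 0, 0, -1], [1, 0.48, -0.31, 0, 0, 0, -1], [1, 0.56, -0.37, 0, 0, 0, -1], [1, 0.64, -0.42, 0, 0, 0, -1]]}}

```text
time: 1.43
tool_pos: [0.4461, -0.0949, 0.2986]
tool_rot: [-0.0, 0.819, 0.574, -0.0]
contact_force: [1.7, 0.4, 0.5]
gripper_width: 1.003
```

```bash
python3 -c "
from h import *
plan(.552,.283,.3,19.9)"
```

```text
t 1.43 pos [446.1 -94.9 298.6] yaw -20.0 F [1.7 0.4 0.5] w 1.003
 shift [ 0.9782 -0.0744 -0.0033]  turn [-0.    -0.    -1.393]
```

>>> {"fn": "carry_out", "kwargs": {"moves": [[1, 0.1, 0, 0, 0, 0, -0.25], [1, 0.2, 0, 0, 0, 0, -0.5], [1, 0.3, -0.02, 0, 0, 0, -0.75], [1, 0.4, -0.03, 0, 0, 0, -1], [1, 0.5, -0.04, 0, 0, 0, -1], [1, 0.6, -0.05, 0, 0, 0, -1], [1, 0.7, -0.05, 0, 0, 0, -1], [1, 0.8, -0.06, 0, 0, 0, -1]]}}

```text
time: 2.1
tool_pos: [0.5334, 0.214, 0.2983]
tool_rot: [-0.0, 0.652, 0.759, -0.0]
contact_force: [0.7, -1.0, 0.6]
gripper_width: 1.003
```

```bash
python3 -c "
from h import *
plan(.552,.283,.3,19.9)"
```

```text
t 2.1 pos [533.4 214.  298.3] yaw 8.7 F [ 0.7 -1.   0.6] w 1.003
 shift [ 0.1636  0.072  -0.0042]  turn [-0.001  0.001 -0.392]
```

>>> {"fn": "carry_out", "kwargs": {"moves": [[1, 0.1, 0.04, 0, 0, 0, -0.25], [1, 0.164, 0.072, 0, 0, 0, -0.392], [1, 0.164, 0.072, 0, 0, 0, -0.392], [1, 0.164, 0.072, 0.08, 0, 0, -0.392], [1, 0.164, 0.072, 0.16, 0, 0, -0.392], [1, 0.164, 0.072, 0.2, 0, 0, -0.392], [1, 0.164, 0.072, 0.2, 0, 0, -0.392], [1, 0.164, 0.072, 0.2, 0, 0, -0.392]]}}

```text
time: 2.77
tool_pos: [0.5511, 0.2804, 0.2176]
tool_rot: [-0.001, 0.575, 0.818, -0.001]
contact_force: [0.4, -0.1, 1.3]
gripper_width: 0.999
```

```bash
python3 -c "
from h import *
plan(.552,.283,.145,19.9)
cv2.imwrite('pics/a.png',np.hstack([manip.grab_frame('side')[40:240,120:420],manip.grab_frame('top')[160:360,100:400]])[:,:,::-1])"
```

```text
t 2.77 pos [551.1 280.4 217.6] yaw 19.8 F [ 0.4 -0.1  1.3] w 0.999
 shift [0.0054 0.0049 0.1814]  turn [-0.006  0.    -0.002]
```

View pics/a.png

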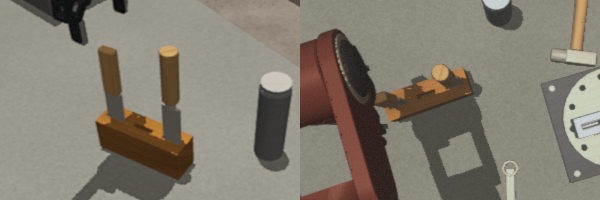

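The side view shows the open fingers straddling a point just above the scraper handle, which is at crop pixel (108,48). The alignment looks right, so I'll go down.

>>> {"fn": "carry_out", "kwargs": {"moves": [[1, 0.006, 0.005, 0, 0, 0, 0], [1, 0.006, 0.005, 0.05, 0, 0, 0], [1, 0.006, 0.005, 0.1, 0, 0, 0], [1, 0.006, 0.005, 0.14, 0, 0, 0], [1, 0.006, 0.005, 0.18, 0, 0, 0], [1, 0.006, 0.005, 0.18, 0, 0, 0], [1, 0.006, 0.005, 0.18, 0, 0, 0]]}}

```text
time: 3.45
tool_pos: [0.5532, 0.2842, 0.1476]
tool_rot: [0.0, 0.574, 0.819, 0.0]
contact_force: [0.5, -0.9, -0.3]
gripper_width: 1.001
```

```bash
python3 -c "
from h import *
plan(.552,.283,.145,19.9)
cv2.imwrite('pics/b.png',cv2.resize(manip.grab_frame('side')[60:220,160:360],(600,480))[:,:,::-1])"
```

```text
t 3.45 pos [553.2 284.2 147.6] yaw 19.9 F [ 0.5 -0.9 -0.3] w 1.001
 shift [-0.0018 -0.0038  0.0064]  turn [ 0.    -0.    -0.001]
```

View pics/b.png

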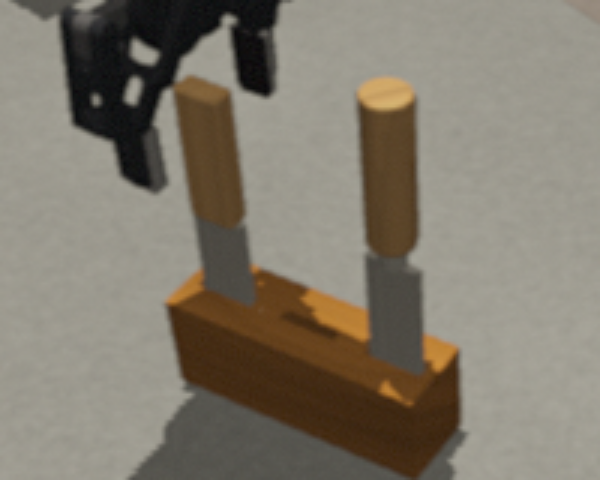

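The fingers straddle the flat handle across its thickness, with tips at (145,188) and (262,95) either side of the handle at about (210,140). I'll close the gripper.

>>> {"fn": "carry_out", "kwargs": {"moves": [[0.6, -0.002, -0.004, 0.006, 0, 0, 0], [0.3, -0.002, -0.004, 0.006, 0, 0, 0], [0, -0.002, -0.004, 0.006, 0, 0, 0], [0, -0.002, -0.004, 0.006, 0, 0, 0], [0, -0.002, -0.004, 0.006, 0, 0, 0], [0, -0.002, -0.004, 0.006, 0, 0, 0], [0, -0.002, -0.004, 0.006, 0, 0, 0], [0, -0.002, -0.004, 0.006, 0, 0, 0]]}}

```text
time: 4.17
tool_pos: [0.5519, 0.2828, 0.145]
tool_rot: [0.0, 0.574, 0.819, 0.0]
contact_force: [-0.8, -0.6, 2.2]
gripper_width: 0.182
```

```bash
python3 -c "
from h import *
plan(.552,.283,.245,19.9)"
```

```text
t 4.17 pos [551.9 282.8 145. ] yaw 19.9 F [-0.8 -0.6  2.2] w 0.182
 shift [ 0.0003  0.0005 -0.2499]  turn [ 0.001  0.    -0.001]
```

>>> {"fn": "carry_out", "kwargs": {"moves": [[0, 0, 0, 0, 0, 0, 0], [0, 0, 0, -0.02, 0, 0, 0], [0, 0, 0, -0.06, 0, 0, 0], [0, 0, 0, -0.12, 0, 0, 0], [0, 0, 0, -0.19, 0, 0, 0], [0, 0, 0, -0.26, 0, 0, 0], [0, 0, 0, -0.28, 0, 0, 0], [0, 0, 0, -0.28, 0, 0, 0]]}}

```text
time: 4.83
tool_pos: [0.5532, 0.2833, 0.26]
tool_rot: [0.002, 0.574, 0.819, 0.003]
contact_force: [1.0, -0.2, -1.7]
gripper_width: 0.181
```

```bash
python3 -c "
from h import *
plan(.523,-.0724,.255,17.6)
cv2.imwrite('pics/c.png',cv2.resize(manip.grab_frame('side')[0:225,120:420],(800,600))[:,:,::-1])"
```

```text
t 4.83 pos [553.2 283.3 260. ] yaw 19.9 F [ 1.  -0.2 -1.7] w 0.181
 shift [-0.8107 -0.3734  0.0103]  turn [ 0.012 -0.     0.08 ]
```

View pics/c.png

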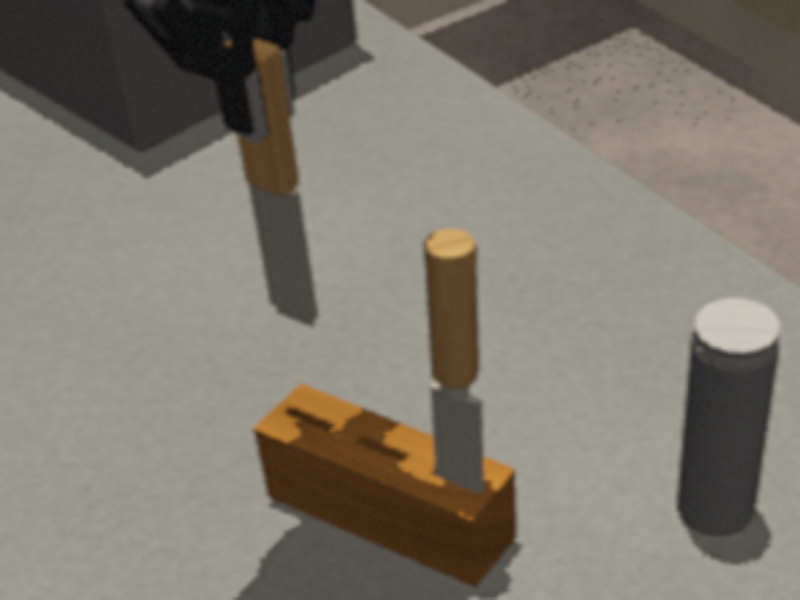

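The scraper is lifted and upright in the grip, and the rack slot is empty. The blade tip is at about (294,317) in the crop. Next I'll compare that with the predicted position.

```bash
python3 -c "
from h import *
p=np.array([120+294*.375,317*.375]);print(p,proj('side',np.array([.5532,.2833,.135])),onz('side',p,.135))
j=np.array([120+273*.375,188*.375]);print(j,proj('side',np.array([.5532,.2833,.225])),onz('side',j,.225))"
```

```text
[230.25  118.875] [230.30166517 120.60778151] [0.55552154 0.28700707 0.135     ]
[222.375  70.5  ] [221.87960668  70.30634882] [0.55348403 0.28242764 0.225     ]
```

>>> {"fn": "carry_out", "kwargs": {"moves": [[0, 0.02, -0.05, 0, 0, 0, 0], [0, 0.02, -0.12, 0, 0, 0, 0], [0, -0.06, -0.16, 0, 0, 0, 0], [0, -0.15, -0.2, 0, 0, 0, 0.02], [0, -0.24, -0.24, 0, 0, 0, 0.04], [0, -0.33, -0.28, 0, 0, 0, 0.06], [0, -0.42, -0.3, 0, 0, 0, 0.08], [0, -0.51, -0.31, 0, 0, 0, 0.08]]}}

```text
time: 5.55
tool_pos: [0.5024, 0.0472, 0.2532]
tool_rot: [-0.002, 0.591, 0.807, -0.001]
contact_force: [1.4, 0.6, -1.9]
gripper_width: 0.179
```

```bash
python3 -c "
from h import *
plan(.523,-.0724,.255,17.6)"
```

```text
t 5.55 pos [502.4  47.2 253.2] yaw 17.6 F [ 1.4  0.6 -1.9] w 0.179
 shift [-0.3005 -0.0413 -0.0048]  turn [-0.009 -0.003 -0.001]
```

>>> {"fn": "carry_out", "kwargs": {"moves": [[0, -0.08, -0.01, 0, 0, 0, 0], [0, -0.16, -0.02, 0, 0, 0, 0], [0, -0.23, -0.03, 0, 0, 0, 0], [0, -0.28, -0.04, 0, 0, 0, 0], [0, -0.3, -0.041, 0, 0, 0, 0], [0, -0.3, -0.041, 0, 0, 0, 0], [0, -0.3, -0.041, 0, 0, 0, 0]]}}

```text
time: 6.13
tool_pos: [0.5243, -0.07, 0.2545]
tool_rot: [-0.002, 0.591, 0.807, -0.0]
contact_force: [0.7, 0.8, -1.8]
gripper_width: 0.181
```

```bash
python3 -c "
from h import *
plan(.523,-.0724,.22,17.6)
cv2.imwrite('pics/d.png',np.hstack([cv2.resize(manip.grab_frame('side')[190:350,300:430],(487,600)),cv2.resize(manip.grab_frame('top')[210:360,340:418],(312,600))])[:,:,::-1])
print(proj('side',np.array([.523,-.0724,.13])),proj('side',np.array([.523,-.0724,.22])))"
```

```text
t 6.13 pos [524.3 -70.  254.5] yaw 17.6 F [ 0.7  0.8 -1.8] w 0.181
 shift [-0.005  -0.0048  0.0861]  turn [-0.005 -0.005 -0.001]
[369.15331987 273.63980548] [373.84004402 225.27614551]
```

View pics/d.png

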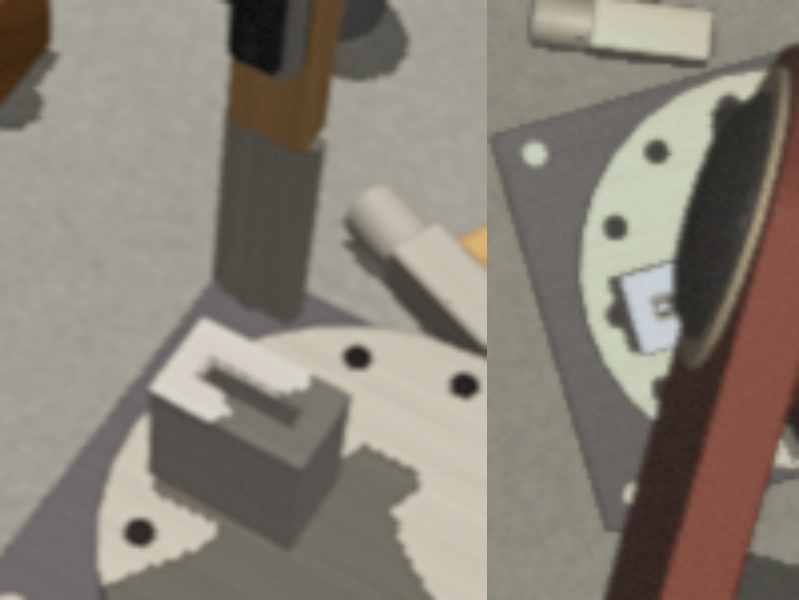

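The blade hangs above the slot. Its lower edge is centred at about (257,302) in the crop, within 2 px of the prediction. I'll bring it down to just above the mouth and check the settled pose.

>>> {"fn": "carry_out", "kwargs": {"moves": [[0, -0.003, -0.003, 0.03, 0, 0, 0], [0, -0.003, -0.003, 0.06, 0, 0, 0], [0, -0.003, -0.003, 0.095, 0, 0, 0], [0, -0.003, -0.003, 0.095, 0, 0, 0], [0, -0.003, -0.003, 0.095, 0, 0, 0]]}}

```text
time: 6.65
tool_pos: [0.5232, -0.0714, 0.2162]
tool_rot: [-0.002, 0.59, 0.807, -0.001]
contact_force: [-0.8, 0.1, -1.1]
gripper_width: 0.177
```

```bash
python3 -c "
from h import *
plan(.5231,-.0724,.165,17.6)"
```

```text
t 6.65 pos [523.2 -71.4 216.2] yaw 17.6 F [-0.8  0.1 -1.1] w 0.177
 shift [-0.0025 -0.0005  0.1279]  turn [-0.007 -0.005  0.001]
```

>>> {"fn": "carry_out", "kwargs": {"moves": [[0, -0.002, 0, 0.015, -0.006, -0.004, 0], [0, -0.002, 0, 0.03, -0.006, -0.004, 0], [0, -0.002, 0, 0.045, -0.006, -0.004, 0], [0, -0.002, 0, 0.06, -0.006, -0.004, 0], [0, -0.002, 0, 0.06, -0.006, -0.004, 0]]}}

```text
time: 7.07
tool_pos: [0.5289, -0.0755, 0.2088]
tool_rot: [0.009, 0.591, 0.807, 0.001]
contact_force: [-11.0, -0.1, 41.5]
gripper_width: 0.18
```

```bash
python3 -c "
from h import *
plan(.5231,-.0724,.165,17.6);print(manip.state()['ft_torque'].round(2))"
```

```text
t 7.07 pos [528.9 -75.5 208.8] yaw 17.6 F [-11.   -0.1  41.5] w 0.18
 shift [ 0.0132 -0.0129  0.1091]  turn [ 0.025  0.026 -0.   ]
[-0.14  3.37 -0.04]
```

The blade touched the block top short of the slot (41 N). I'll back up and look.

>>> {"fn": "carry_out", "kwargs": {"moves": [[0, 0.002, 0, -0.03, 0, 0, 0], [0, 0.002, 0, -0.07, 0, 0, 0], [0, 0.002, 0, -0.07, 0, 0, 0], [0, 0.002, 0, -0.07, 0, 0, 0]]}}

```text
time: 7.4
tool_pos: [0.5249, -0.0723, 0.2235]
tool_rot: [0.003, 0.591, 0.807, 0.001]
contact_force: [1.1, 0.2, -2.8]
gripper_width: 0.179
```

```bash
python3 -c "
from h import *
plan(.5231,-.0724,.165,17.6)
a=manip.grab_frame('side');cv2.imwrite('pics/side_e.png',a[:,:,::-1]);cv2.imwrite('pics/top_e.png',manip.grab_frame('top')[:,:,::-1])
o=cv2.resize(a[200:320,320:430],(550,600),interpolation=cv2.INTER_CUBIC)
cv2.imwrite('pics/e.png',np.clip(o[:,:,::-1]*1.3,0,255))
p=manip.state()['tool_pos']
print([proj('side',p+[0,0,dz]).round(1) for dz in(-.125,-.035)])"
```

```text
t 7.4 pos [524.9 -72.3 223.5] yaw 17.6 F [ 1.1  0.2 -2.8] w 0.179
 shift [ 0.0016 -0.0053  0.1461]  turn [ 0.011  0.007 -0.   ]
[array([367.8, 288.9]), array([372.1, 244.2])][ WARN:0@0.610] global loadsave.cpp:1063 imwrite_ Unsupported depth image for selected encoder is fallbacked to CV_8U.
```

View pics/e.png

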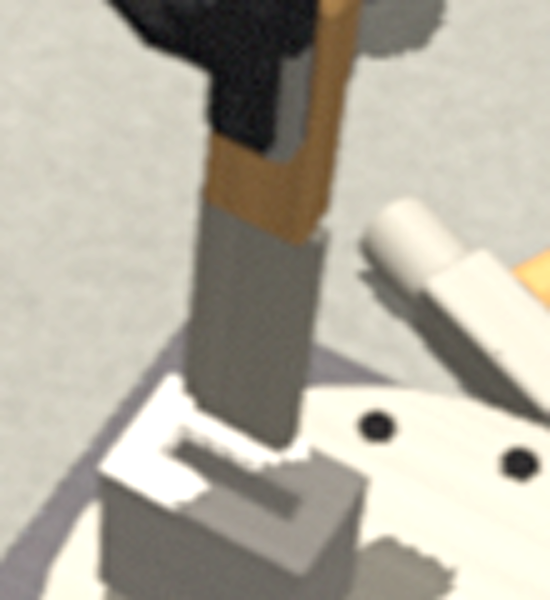

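The blade tip is centred at about (238,426) in this crop. Extended down 13 mm it would land about 16 crop pixels behind the slot centre at (237,478), so the tip is offset by several millimetres, probably from a lean. Next I'll measure it by mask.

Run:
```python
from h import *
s=cv2.imread("pics/side_e.png").astype(int);g=s.max(2)
print("vals",[s[v,u].tolist() for u,v in((365,265),(350,265),(390,265),(365,283),(372,287),(366,290))])
p=manip.state()["tool_pos"];a=np.radians(17.6);ex=np.array([np.cos(a),np.sin(a),0]);ey=np.array([-np.sin(a),np.cos(a),0])
for v in(250,255,260,265,270):
    r=g[v,340:400].astype(float);d=np.diff(r);L=np.argmin(d[:30]);Rr=30+np.argmax(d[30:]);
    print(v,"edges",340.5+L,340.5+Rr,"mid",340.5+(L+Rr)/2)
# predicted silhouette corners of upright blade
for z in(.006,.03,.06,.085):
    q=[proj("side",p+[0,0,-.125+z]+sx*.0025*ex+sy*.016*ey) for sx in(-1,1) for sy in(-1,1)]
    q=np.array(q);print("pred z",z,"u",q[:,0].min().round(1),q[:,0].max().round(1),"v",q[:,1].mean().round(1))
for w in(0,.013,-.013): print("tip",w,proj("side",p+[0,0,-.125]+w*ey).round(1))
print(g[272:296,358:378:2])
```

```text
vals [[69, 75, 78], [147, 157, 160], [145, 155, 157], [64, 72, 75], [65, 71, 77], [160, 171, 175]]
250 edges 358.5 384.5 mid 371.5
255 edges 358.5 383.5 mid 371.0
260 edges 357.5 383.5 mid 370.5
265 edges 356.5 382.5 mid 369.5
270 edges 351.5 386.5 mid 369.0
pred z 0.006 u 356.2 380.0 v 286.2
pred z 0.03 u 357.0 381.5 v 275.0
pred z 0.06 u 358.0 383.4 v 260.1
pred z 0.085 u 358.9 385.0 v 246.9
tip 0 [367.8 288.9]
tip 0.013 [359.  284.3]
tip -0.013 [376.7 293.4]
[[ 78  76  82  78  79  79  77  77  78  79]
 [ 77  78  81  79  80  79  79  79  77  81]
 [ 76  79  81  78  82  79  77  78  79  80]
 [ 77  79  82  78  79  79  80  78  80  78]
 [ 73  79  80  79  80  80  77  78  80  79]
 [ 73  78  79  77  79  78  75  75  81  79]
 [ 85  79  83  79  79  79  77  77  80  79]
 [134  75  80  78  79  80  78  78  79  79]
 [174  72  78  76  80  80  79  77  79  79]
 [186  84  75  76  78  77  78  78  81  80]
 [203 144  85  75  78  80  77  78  80  79]
 [216 201 147  87  75  78  75  78  80  79]
 [214 218 201 139  77  74  76  78  81  79]
 [198 214 216 194 130  77  75  77  78  78]
 [174 201 216 216 194 130  75  75  78  81]
 [158 172 199 217 216 194 114  77  77  76]
 [117 153 172 203 218 214 177 110  74  75]
 [ 83 113 150 173 204 217 212 178 111 106]
 [ 81  83 113 154 175 208 218 214 179 165]
 [ 79  82  84 112 149 187 207 213 210 182]
 [ 87  81  83  84 111 159 181 183 185 149]
 [126  80  79  82  83 122 168 152 135 121]
 [183 100  81  83  80  86 119 120 117 122]
 [212 148  89  83  83  82  81  96 112 120]]
```

>>> {"fn": "carry_out", "kwargs": {"moves": [[0, -0.005, -0.01, 0, 0.04, -0.013, 0], [0, -0.005, -0.01, 0.01, 0.04, -0.013, 0], [0, -0.005, -0.01, 0.015, 0.04, -0.013, 0], [0, -0.005, -0.01, 0.015, 0.04, -0.013, 0], [0, -0.005, -0.01, 0.015, 0.04, -0.013, 0]]}}

```text
time: 7.92
tool_pos: [0.5207, -0.0751, 0.2157]
tool_rot: [-0.002, 0.591, 0.807, -0.01]
contact_force: [-0.1, -0.3, -0.9]
gripper_width: 0.179
```

```bash
python3 -c "
from h import *
plan(.5231,-.0724,.165,17.6)
a=manip.grab_frame('side');cv2.imwrite('pics/side_f.png',a[:,:,::-1])
o=cv2.resize(a[240:320,320:400],(600,600),interpolation=cv2.INTER_CUBIC)
cv2.imwrite('pics/f.png',np.clip(o[:,:,::-1]*1.3,0,255).astype(np.uint8))
p=manip.state()['tool_pos']
print(proj('side',np.array([.5231,-.0724,p[2]-.125])),proj('side',np.array([.5231,-.0724,.085])))"
```

```text
t 7.92 pos [520.7 -75.1 215.7] yaw 17.6 F [-0.1 -0.3 -0.9] w 0.179
 shift [0.0055 0.0099 0.1266]  turn [-0.036  0.015 -0.   ]
[367.46793419 291.58601363] [367.20668189 294.27831576]
```

View pics/f.png

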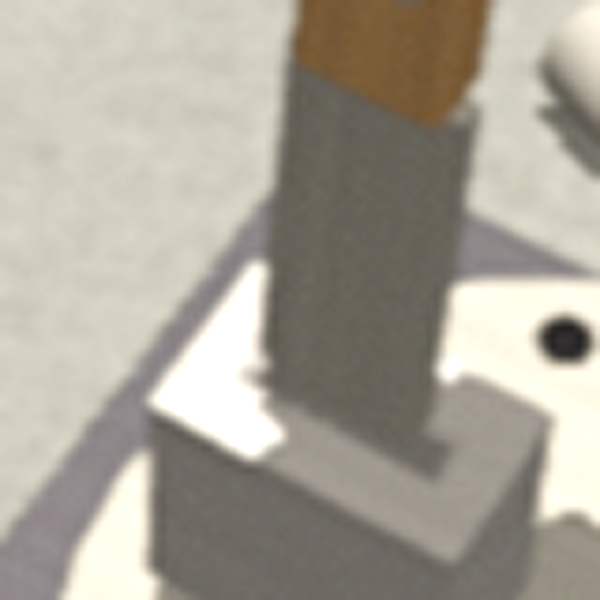

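The blade tip now sits over the slot, with the slot ends visible at (258,378) and (440,455) on either side of it. I'll lower it gently.

>>> {"fn": "carry_out", "kwargs": {"moves": [[0, 0, 0, 0.01, 0, 0, 0], [0, 0, 0.001, 0.02, 0, 0, 0], [0, 0, 0.001, 0.03, 0, 0, 0], [0, 0, 0.001, 0.04, 0, 0, 0], [0, 0, 0.001, 0.04, 0, 0, 0]]}}

```text
time: 8.38
tool_pos: [0.5223, -0.0755, 0.2035]
tool_rot: [-0.0, 0.591, 0.807, -0.009]
contact_force: [-2.0, 0.7, 10.8]
gripper_width: 0.177
```

```bash
python3 -c "
from h import *
plan(.5231,-.0724,.165,17.6);print(manip.state()['ft_torque'].round(2))"
```

```text
t 8.38 pos [522.3 -75.5 203.5] yaw 17.6 F [-2.   0.7 10.8] w 0.177
 shift [0.0077 0.0055 0.0961]  turn [-0.029  0.02  -0.   ]
[ 0.25  0.65 -0.04]
```

>>> {"fn": "carry_out", "kwargs": {"moves": [[0, 0, -0.004, 0, 0, 0, 0], [0, 0, -0.005, 0.01, 0, 0, 0], [0, 0, -0.005, 0.02, 0, 0, 0], [0, 0, -0.005, 0.02, 0, 0, 0]]}}

```text
time: 8.72
tool_pos: [0.5223, -0.0765, 0.1974]
tool_rot: [0.003, 0.591, 0.807, -0.007]
contact_force: [2.1, 0.2, -0.6]
gripper_width: 0.182
```

```bash
python3 -c "
from h import *
plan(.5231,-.0724,.165,17.6);print(manip.state()['ft_torque'].round(2))"
```

```text
t 8.72 pos [522.3 -76.5 197.4] yaw 17.6 F [ 2.1  0.2 -0.6] w 0.182
 shift [0.0102 0.0057 0.0809]  turn [-0.017  0.026 -0.   ]
[ 0.2  -0.68  0.03]
```

>>> {"fn": "carry_out", "kwargs": {"moves": [[0, 0, 0, 0, 0, 0, 0], [0, 0, 0, 0.015, 0, 0, 0], [0, 0, 0.001, 0.03, 0, 0, 0], [0, 0, 0.001, 0.03, 0, 0, 0], [0, 0, 0.001, 0.03, 0, 0, 0]]}}

```text
time: 9.13
tool_pos: [0.5213, -0.0754, 0.1796]
tool_rot: [0.0, 0.591, 0.807, -0.007]
contact_force: [8.5, 2.8, -3.4]
gripper_width: 0.176
```

```bash
python3 -c "
from h import *
plan(.5231,-.0724,.165,17.6);print(manip.state()['ft_torque'].round(2))"
```

```text
t 9.13 pos [521.3 -75.4 179.6] yaw 17.6 F [ 8.5  2.8 -3.4] w 0.176
 shift [0.0061 0.0069 0.0364]  turn [-0.022  0.018 -0.   ]
[ 0.51 -2.42  0.01]
```

>>> {"fn": "carry_out", "kwargs": {"moves": [[0, 0.001, 0.005, 0, 0, 0, 0], [0, 0.001, 0.005, 0.01, -0.005, 0.003, 0], [0, 0.001, 0.006, 0.02, -0.01, 0.006, 0], [0, 0.001, 0.006, 0.03, -0.01, 0.006, 0], [0, 0.001, 0.006, 0.03, -0.01, 0.006, 0]]}}

```text
time: 9.55
tool_pos: [0.5215, -0.0747, 0.1669]
tool_rot: [-0.001, 0.591, 0.807, -0.006]
contact_force: [5.5, 2.0, -3.5]
gripper_width: 0.178
```

```bash
python3 -c "
from h import *
plan(.5231,-.0724,.165,17.6);print(manip.state()['ft_torque'].round(2))"
```

```text
t 9.55 pos [521.5 -74.7 166.9] yaw 17.6 F [ 5.5  2.  -3.5] w 0.178
 shift [0.0042 0.0056 0.0046]  turn [-0.022  0.009 -0.001]
[ 0.41 -1.74 -0.02]
```

Nearly home. I'll push a few millimetres more until the floor reacts.

>>> {"fn": "carry_out", "kwargs": {"moves": [[0, 0.001, 0.004, 0.005, 0, 0, 0], [0, 0.001, 0.004, 0.012, 0, 0, 0], [0, 0.001, 0.004, 0.012, 0, 0, 0], [0, 0.001, 0.004, 0.012, 0, 0, 0]]}}

```text
time: 9.88
tool_pos: [0.5226, -0.0744, 0.1647]
tool_rot: [-0.002, 0.591, 0.807, -0.007]
contact_force: [-0.1, 0.8, 6.7]
gripper_width: 0.176
```

```bash
python3 -c "
from h import *
plan(.5231,-.0724,.165,17.6);print(manip.state()['ft_torque'].round(2))"
```

```text
t 9.88 pos [522.6 -74.4 164.7] yaw 17.6 F [-0.1  0.8  6.7] w 0.176
 shift [ 0.0043  0.0027 -0.0008]  turn [-0.026  0.011 -0.   ]
[ 0.32 -0.06 -0.01]
```

>>> {"fn": "carry_out", "kwargs": {"moves": [[0, 0, 0, 0.005, 0, 0, 0], [0, 0, 0, 0.008, 0, 0, 0], [0, 0, 0, 0.008, 0, 0, 0], [0, 0, 0, 0.008, 0, 0, 0]]}}

```text
time: 10.22
tool_pos: [0.5231, -0.0746, 0.1645]
tool_rot: [-0.001, 0.591, 0.807, -0.007]
contact_force: [-3.6, 1.9, 17.7]
gripper_width: 0.18
```

```bash
python3 -c "
from h import *
plan(.5231,-.0724,.165,17.6)"
```

```text
t 10.22 pos [523.1 -74.6 164.5] yaw 17.6 F [-3.6  1.9 17.7] w 0.18
 shift [ 0.0053  0.0016 -0.0013]  turn [-0.025  0.013 -0.   ]
```

It's on the floor: z no longer changes and the force rises. I'll ease off, release and lift away.

>>> {"fn": "carry_out", "kwargs": {"moves": [[0, 0, 0, -0.008, 0, 0, 0], [0.4, 0, 0, -0.008, 0, 0, 0], [1, 0, 0, -0.008, 0, 0, 0], [1, 0, 0, -0.008, 0, 0, 0], [1, 0, 0, -0.008, 0, 0, 0], [1, 0, 0, -0.008, 0, 0, 0]]}}

```text
time: 10.72
tool_pos: [0.5221, -0.0742, 0.1628]
tool_rot: [-0.002, 0.591, 0.807, -0.007]
contact_force: [0.7, -0.4, -0.4]
gripper_width: 0.876
```

>>> {"fn": "carry_out", "kwargs": {"moves": [[1, 0, 0, -0.03, 0, 0, 0], [1, 0, 0, -0.1, 0, 0, 0], [1, 0, 0, -0.18, 0, 0, 0], [1, 0, 0, -0.24, 0, 0, 0], [1, 0, 0, -0.24, 0, 0, 0], [1, 0, 0, -0.24, 0, 0, 0]]}}

```text
time: 11.22
tool_pos: [0.5248, -0.0737, 0.2628]
tool_rot: [0.001, 0.591, 0.807, -0.006]
contact_force: [-0.0, -0.7, 0.1]
gripper_width: 1.004
```

```bash
python3 -c "
from h import *
plan(.562,-.196,.26,107.6);plan(.562,-.196,.26,-72.4);print(manip.state()['joint_pos'].round(2))"
```

```text
t 11.22 pos [524.8 -73.7 262.8] yaw 17.6 F [-0.  -0.7  0.1] w 1.004
 shift [-0.3194 -0.0038  0.0097]  turn [-0.025  0.    -3.142]
t 11.22 pos [524.8 -73.7 262.8] yaw 17.6 F [-0.  -0.7  0.1] w 1.004
 shift [-0.3194 -0.0038  0.0097]  turn [0.    0.025 3.141]
[-0.27 -0.19  1.79 -0.01  1.54 -0.58]
```

>>> {"fn": "carry_out", "kwargs": {"moves": [[1, -0.07, 0, 0, 0, 0, 0], [1, -0.16, 0, 0, 0, 0, 0], [1, -0.25, 0, 0, 0, 0, 0], [1, -0.3, -0.003, 0, -0.018, 0.018, 0], [1, -0.319, -0.004, 0, -0.018, 0.018, 0], [1, -0.319, -0.004, 0, -0.018, 0.018, 0], [1, -0.319, -0.004, 0, -0.018, 0.018, 0]]}}

```text
time: 11.8
tool_pos: [0.5602, -0.1949, 0.2592]
tool_rot: [-0.004, 0.591, 0.807, -0.0]
contact_force: [0.0, -0.1, 0.7]
gripper_width: 1.0
```

```bash
python3 -c "
from h import *
plan(.562,-.196,.072,17.6)
a=manip.grab_frame('side');cv2.imwrite('pics/side_g.png',a[:,:,::-1])
cv2.imwrite('pics/g.png',cv2.resize(a[150:400,290:540],(600,600))[:,:,::-1])"
```

```text
t 11.8 pos [ 560.2 -194.9  259.2] yaw 17.6 F [ 0.  -0.1  0.7] w 1.0
 shift [-0.0066  0.0057  0.4679]  turn [-0.009 -0.011 -0.001]
```

View pics/g.png

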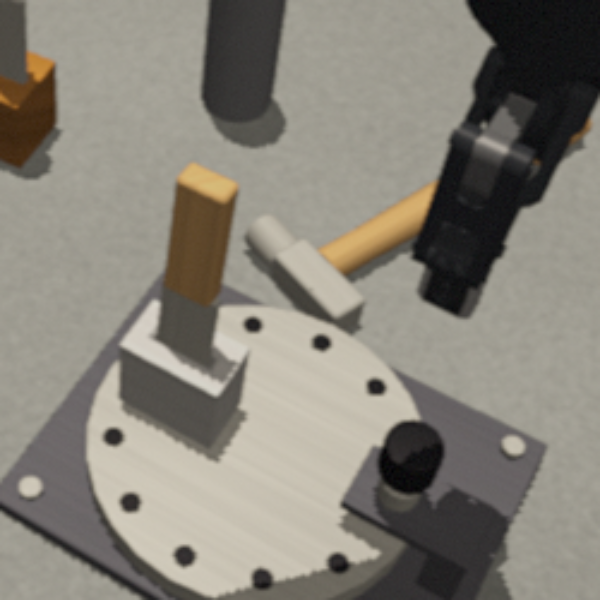

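The scraper stands in the slot unsupported, with its handle top at crop (207,183). The open gripper is above and behind the knob, which is at (411,455). I'll go down over the knob.

>>> {"fn": "carry_out", "kwargs": {"moves": [[1, -0.004, 0.003, 0.05, 0, 0, 0], [1, -0.004, 0.003, 0.13, 0, 0, 0], [1, -0.004, 0.003, 0.21, 0, 0, 0], [1, -0.004, 0.003, 0.28, 0, 0, 0], [1, -0.004, 0.003, 0.32, 0, 0, 0], [1, -0.004, 0.003, 0.32, 0, 0, 0], [1, -0.004, 0.003, 0.32, 0, 0, 0]]}}

```text
time: 12.43
tool_pos: [0.5612, -0.1948, 0.1317]
tool_rot: [-0.003, 0.59, 0.807, -0.0]
contact_force: [-0.0, 0.7, 0.4]
gripper_width: 0.999
```

```bash
python3 -c "
from h import *
plan(.562,-.196,.072,17.6)
print(proj('side',np.array([.5231,-.0724,.21])), 'seen 376.3 226.3')
a=manip.grab_frame('side')
cv2.imwrite('pics/i.png',cv2.resize(a[260:400,390:530],(600,600))[:,:,::-1])"
```

```text
t 12.43 pos [ 561.2 -194.8  131.7] yaw 17.7 F [-0.   0.7  0.4] w 0.999
 shift [-0.0043  0.0016  0.1491]  turn [-0.009 -0.01   0.003]
[373.33348424 231.1393382 ] seen 376.3 226.3
```

View pics/i.png

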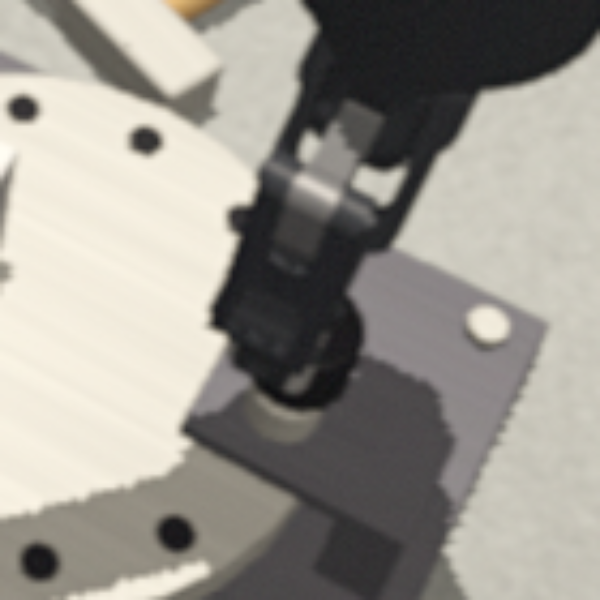

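Run:
```python
from h import *
s=cv2.imread("pics/side_g.png");
a=np.radians(17.6);ex=np.array([np.cos(a),np.sin(a),0]);ey=np.array([-np.sin(a),np.cos(a),0]);b=np.array([.5231,-.0724,0])
def pr(x,y,z): return tuple(((proj("side",b+x*ex+y*ey+[0,0,z])-[350,210])*7).round().astype(int))
o=cv2.resize(s[210:300,350:400],(350,630),interpolation=cv2.INTER_CUBIC);o=np.clip(o*1.3,0,255).astype(np.uint8)[:600]
k=o.copy()
for z,h,w in((.21,.008,.014),(.13,.008,.014),(.13,.0025,.016),(.085,.0025,.016)):
    q=np.array([pr(i*h,j*w,z) for i,j in((-1,-1),(1,-1),(1,1),(-1,1))]);cv2.polylines(k,[q],True,(0,0,255),1)
cv2.imwrite("pics/j.png",np.hstack([o,k]))
```

```text
(no output)
```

View pics/j.png

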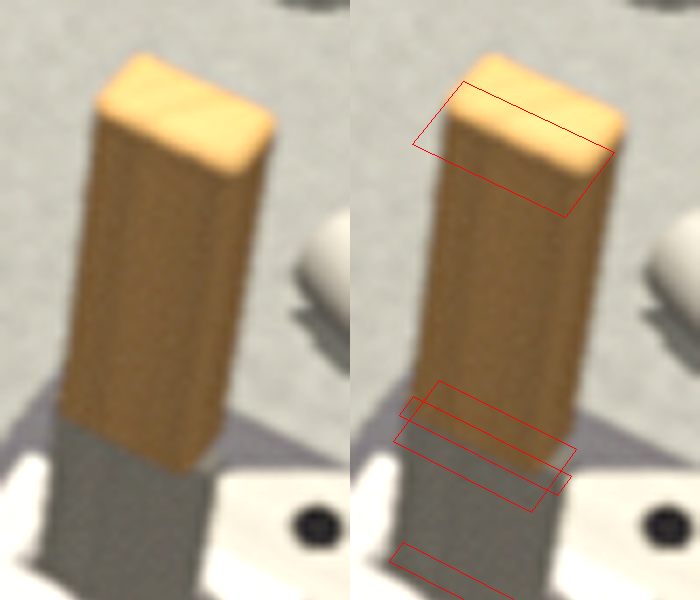

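The overlay shows the handle's lower front corner at (185,473), against (182,511) predicted for home. The handle is about 5 px, or roughly 10 mm, too high and leans slightly, so the scraper is not fully home. I'll leave the knob and press the scraper down from the top with closed fingers.

>>> {"fn": "carry_out", "kwargs": {"moves": [[1, 0, 0, -0.08, 0, 0, 0], [1, 0, 0, -0.16, 0, 0, 0], [1, 0, 0, -0.24, 0, 0, 0], [1, 0, 0, -0.32, 0, 0, 0], [1, 0, 0, -0.35, 0, 0, 0], [0.5, 0, 0, -0.35, 0, 0, 0], [0, 0, 0, -0.35, 0, 0, 0], [0, 0, 0, -0.35, 0, 0, 0]]}}

```text
time: 13.15
tool_pos: [0.5618, -0.1962, 0.2708]
tool_rot: [-0.003, 0.591, 0.807, -0.0]
contact_force: [0.0, 0.4, -0.5]
gripper_width: 0.597
```

```bash
python3 -c "
from h import *
for z in(.21,.215,.22,.225): print(z,onz('side',(376.4,226.1),z))
for z in(.13,.135,.14): print(z,proj('side',np.array([.5231,-.0724,z])))
x=onz('side',(376.4,226.1),.219);plan(x[0],x[1],.25,17.6)"
```

```text
0.21 [ 0.53085583 -0.06908314  0.21      ]
0.215 [ 0.52760452 -0.07208781  0.215     ]
0.22 [ 0.52435321 -0.07509248  0.22      ]
0.225 [ 0.5211019  -0.07809716  0.225     ]
0.13 [369.21343821 273.59794534]
0.135 [369.44904885 271.16988997]
0.14 [369.68734553 268.71415412]
t 13.15 pos [ 561.8 -196.2  270.8] yaw 17.6 F [ 0.   0.4 -0.5] w 0.597
 shift [0.3176 0.0046 0.0536]  turn [-0.009 -0.01  -0.   ]
```

>>> {"fn": "carry_out", "kwargs": {"moves": [[0, 0.08, 0, 0, 0, 0, 0], [0, 0.17, 0, 0, 0, 0, 0], [0, 0.25, 0, 0, 0, 0, 0], [0, 0.3, 0.004, 0, -0.009, -0.01, 0], [0, 0.32, 0.006, 0.03, -0.009, -0.01, 0], [0, 0.32, 0.006, 0.06, -0.009, -0.01, 0], [0, 0.32, 0.006, 0.06, -0.009, -0.01, 0], [0, 0.32, 0.006, 0.06, -0.009, -0.01, 0]]}}

```text
time: 13.82
tool_pos: [0.5249, -0.0745, 0.2458]
tool_rot: [-0.001, 0.591, 0.807, -0.001]
contact_force: [0.2, -0.1, 0.7]
gripper_width: -0.002
```

```bash
python3 -c "
from h import *
plan(.526,-.0735,.22,17.6)"
```

```text
t 13.82 pos [524.9 -74.5 245.8] yaw 17.5 F [ 0.2 -0.1  0.7] w -0.002
 shift [0.0015 0.0034 0.0644]  turn [-0.006 -0.002 -0.002]
```

>>> {"fn": "carry_out", "kwargs": {"moves": [[0, 0.001, 0.002, 0.02, 0, 0, 0], [0, 0.001, 0.002, 0.04, 0, 0, 0], [0, 0.001, 0.002, 0.055, 0, 0, 0], [0, 0.001, 0.002, 0.068, 0, 0, 0], [0, 0.001, 0.002, 0.068, 0, 0, 0], [0, 0.001, 0.002, 0.068, 0, 0, 0]]}}

```text
time: 14.32
tool_pos: [0.5264, -0.0734, 0.2211]
tool_rot: [0.001, 0.591, 0.807, 0.0]
contact_force: [0.9, 0.2, 0.3]
gripper_width: 0.002
```

```bash
python3 -c "
from h import *
plan(.526,-.0735,.21,17.6)"
```

```text
t 14.32 pos [526.4 -73.4 221.1] yaw 17.6 F [0.9 0.2 0.3] w 0.002
 shift [ 0.0001 -0.0012  0.0278]  turn [ 0.001  0.002 -0.001]
```

>>> {"fn": "carry_out", "kwargs": {"moves": [[0, 0, 0, 0.007, 0, 0, 0], [0, 0, 0, 0.014, 0, 0, 0], [0, 0, 0, 0.014, 0, 0, 0], [0, 0, 0, 0.014, 0, 0, 0]]}}

```text
time: 14.65
tool_pos: [0.5266, -0.0733, 0.216]
tool_rot: [0.001, 0.591, 0.807, 0.0]
contact_force: [-0.2, -0.6, -0.9]
gripper_width: -0.002
```

```bash
python3 -c "
from h import *
plan(.526,-.0735,.21,17.6)"
```

```text
t 14.65 pos [526.6 -73.3 216. ] yaw 17.6 F [-0.2 -0.6 -0.9] w -0.002
 shift [-0.0001 -0.0017  0.015 ]  turn [ 0.003  0.003 -0.   ]
```

>>> {"fn": "carry_out", "kwargs": {"moves": [[0, 0, 0, 0.007, 0, 0, 0], [0, 0, 0, 0.014, 0, 0, 0], [0, 0, 0, 0.02, 0, 0, 0], [0, 0, 0, 0.02, 0, 0, 0], [0, 0, 0, 0.02, 0, 0, 0]]}}

```text
time: 15.07
tool_pos: [0.5275, -0.0736, 0.2099]
tool_rot: [0.002, 0.591, 0.807, 0.001]
contact_force: [-1.5, 0.2, 6.0]
gripper_width: 0.002
```

```bash
python3 -c "
from h import *
plan(.526,-.0735,.21,17.6)
a=manip.grab_frame('side');cv2.imwrite('pics/side_k.png',a[:,:,::-1])"
```

```text
t 15.07 pos [527.5 -73.6 209.9] yaw 17.6 F [-1.5  0.2  6. ] w 0.002
 shift [ 0.0015 -0.0036 -0.0003]  turn [ 0.007  0.006 -0.   ]
```

Contact is at 0.210 m, exactly the height for home. I'll press harder to confirm.

>>> {"fn": "carry_out", "kwargs": {"moves": [[0, 0, 0, 0.005, 0, 0, 0], [0, 0, 0, 0.01, 0, 0, 0], [0, 0, 0, 0.01, 0, 0, 0], [0, 0, 0, 0.01, 0, 0, 0]]}}

```text
time: 15.45
tool_pos: [0.529, -0.074, 0.2096]
tool_rot: [0.005, 0.591, 0.807, 0.001]
contact_force: [-3.5, -0.4, 16.4]
gripper_width: -0.001
```

```bash
python3 -c "
from h import *
plan(.526,-.0735,.21,17.6)"
```

```text
t 15.45 pos [529.  -74.  209.6] yaw 17.6 F [-3.5 -0.4 16.4] w -0.001
 shift [ 0.0036 -0.0068 -0.0012]  turn [ 0.016  0.012 -0.   ]
```

>>> {"fn": "carry_out", "kwargs": {"moves": [[0, 0, 0, -0.05, 0, 0, 0], [0, 0, 0, -0.13, 0, 0, 0], [1, -0.07, 0, -0.13, 0, 0, 0], [1, -0.16, 0, -0.13, 0, 0, 0], [1, -0.24, 0, -0.13, 0, 0, 0], [1, -0.3, 0, -0.13, 0, 0, 0], [1, -0.316, -0.007, -0.13, 0, 0, 0], [1, -0.316, -0.007, -0.13, 0, 0, 0]]}}

```text
time: 16.12
tool_pos: [0.5619, -0.1961, 0.2556]
tool_rot: [0.001, 0.592, 0.806, 0.0]
contact_force: [-0.0, 0.4, -0.8]
gripper_width: 0.847
```

Run:
```python
from h import *
plan(.562,-.196,.072,17.6)
s=manip.grab_frame('side')[:,:,::-1].copy();cv2.imwrite('pics/side_l.png',s)
a=np.radians(17.6);ex=np.array([np.cos(a),np.sin(a),0]);ey=np.array([-np.sin(a),np.cos(a),0]);b=np.array([.5231,-.0724,.04])
o=cv2.resize(s[210:300,350:400],(350,630),interpolation=cv2.INTER_CUBIC);o=np.clip(o*1.3,0,255).astype(np.uint8)[:600]
outs=[o]
for up,lx,ly in((0,.05,.0),(.01,0,0)):   # lean hypothesis vs raised hypothesis
    k=o.copy()
    for z,h,w in((.17,.008,.014),(.09,.008,.014)):
        q=np.array([((proj("side",b+i*h*ex+j*w*ey+z*(lx*ex+ly*ey)+[0,0,z+up-lx*i*h])-[350,210])*7) for i,j in((-1,-1),(1,-1),(1,1),(-1,1))]).astype(int);cv2.polylines(k,[q],True,(0,0,255),1)
    outs.append(k)
cv2.imwrite("pics/l.png",cv2.resize(np.hstack(outs),(800,457)))
```

```text
t 16.12 pos [ 561.9 -196.1  255.6] yaw 17.5 F [-0.   0.4 -0.8] w 0.847
 shift [4.000e-04 1.000e-04 4.591e-01]  turn [ 0.001  0.002 -0.005]
```

View pics/l.png

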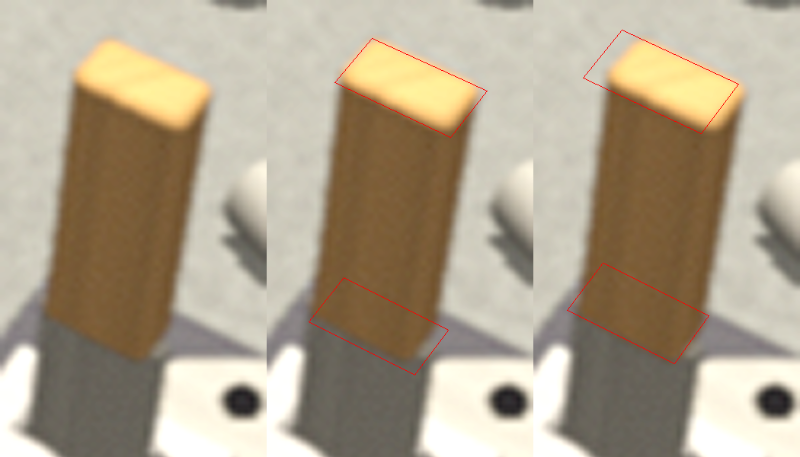

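The lean outline in the middle panel matches the handle top well. Together with the firm contact at 0.2096 m, that says the scraper is on the slot floor, leaning about 3° within the slot's play. I'll go back to the knob.

>>> {"fn": "carry_out", "kwargs": {"moves": [[1, 0, 0, 0.07, 0, 0, 0], [1, 0, 0, 0.16, 0, 0, 0], [1, 0, 0, 0.25, 0, 0, 0], [1, 0, 0, 0.33, 0, 0, 0], [1, 0, 0, 0.4, 0, 0, 0], [1, 0, 0, 0.44, 0, 0, 0], [1, 0, 0, 0.459, 0, 0, 0], [1, 0, 0, 0.459, 0, 0, 0]]}}

```text
time: 16.83
tool_pos: [0.5609, -0.1928, 0.0704]
tool_rot: [-0.001, 0.59, 0.807, -0.0]
contact_force: [-0.2, -0.1, 0.6]
gripper_width: 1.003
```

```bash
python3 -c "
from h import *
plan(.562,-.196,.072,17.6)"
```

```text
t 16.83 pos [ 560.9 -192.8   70.4] yaw 17.7 F [-0.2 -0.1  0.6] w 1.003
 shift [-0.0084  0.0002 -0.004 ]  turn [-0.003 -0.003  0.002]
```

>>> {"fn": "carry_out", "kwargs": {"moves": [[1, -0.006, 0, -0.003, 0, 0, 0], [0.6, -0.006, 0, -0.003, 0, 0, 0], [0.3, -0.006, 0, -0.003, 0, 0, 0], [0, -0.006, 0, -0.003, 0, 0, 0], [0, -0.006, 0, -0.003, 0, 0, 0], [0, -0.006, 0, -0.003, 0, 0, 0], [0, -0.006, 0, -0.003, 0, 0, 0], [0, -0.006, 0, -0.003, 0, 0, 0]]}}

```text
time: 17.5
tool_pos: [0.5613, -0.1981, 0.0751]
tool_rot: [-0.001, 0.591, 0.807, -0.002]
contact_force: [-10.5, -0.9, 9.1]
gripper_width: 0.329
```

```bash
python3 -c "
from h import *
plan(.562,-.196,.092,17.6)"
```

```text
t 17.5 pos [ 561.3 -198.1   75.1] yaw 17.6 F [-10.5  -0.9   9.1] w 0.329
 shift [ 0.0045  0.0032 -0.0422]  turn [-0.008  0.003  0.   ]
```

>>> {"fn": "carry_out", "kwargs": {"moves": [[0, 0, -0.005, 0, 0, 0, 0], [0, 0, -0.006, -0.01, 0, 0, 0], [0, 0, -0.006, -0.02, 0, 0, 0], [0, 0, -0.006, -0.03, 0, 0, 0], [0, 0, -0.006, -0.03, 0, 0, 0], [0, 0, -0.006, -0.03, 0, 0, 0]]}}

```text
time: 18.0
tool_pos: [0.5612, -0.1981, 0.0848]
tool_rot: [0.002, 0.591, 0.807, 0.0]
contact_force: [6.2, -3.4, -8.6]
gripper_width: 0.331
```

```bash
python3 -c "
from h import *
plan(.562,-.196,.095,17.6)"
```

```text
t 18.0 pos [ 561.2 -198.1   84.8] yaw 17.6 F [ 6.2 -3.4 -8.6] w 0.331
 shift [ 0.0044  0.0036 -0.0255]  turn [ 0.005  0.006 -0.001]
```

>>> {"fn": "carry_out", "kwargs": {"moves": [[0, 0, 0.004, -0.01, 0, 0, 0], [0, 0, 0.004, -0.02, 0, 0, 0], [0, 0, 0.004, -0.028, 0, 0, 0], [0, 0, 0.004, -0.028, 0, 0, 0], [0, 0, 0.004, -0.028, 0, 0, 0]]}}

```text
time: 18.42
tool_pos: [0.5612, -0.1981, 0.0945]
tool_rot: [0.001, 0.591, 0.807, -0.001]
contact_force: [3.8, -6.2, -11.5]
gripper_width: 0.33
```

```bash
python3 -c "
from h import *
plan(.562,-.196,.095,17.6)"
```

```text
t 18.42 pos [ 561.2 -198.1   94.5] yaw 17.6 F [  3.8  -6.2 -11.5] w 0.33
 shift [ 0.0044  0.0036 -0.0012]  turn [-0.002  0.005 -0.001]
```

>>> {"fn": "carry_out", "kwargs": {"moves": [[0, -0.003, 0.002, -0.005, 0, 0, 0], [0, -0.003, 0.002, -0.01, 0, 0, 0], [0, -0.003, 0.002, -0.01, 0, 0, 0], [0, -0.003, 0.002, -0.01, 0, 0, 0]]}}

```text
time: 18.75
tool_pos: [0.5611, -0.1981, 0.0954]
tool_rot: [-0.001, 0.591, 0.807, -0.001]
contact_force: [7.0, -6.7, -23.8]
gripper_width: 0.329
```

```bash
python3 -c "
from h import *
plan(.562,-.196,.095,17.6)"
```

```text
t 18.75 pos [ 561.1 -198.1   95.4] yaw 17.6 F [  7.   -6.7 -23.8] w 0.329
 shift [0.0042 0.0037 0.001 ]  turn [-0.006 -0.001 -0.001]
```

>>> {"fn": "carry_out", "kwargs": {"moves": [[0, 0, 0, 0, 0, 0, 0], [0, 0, 0, 0, 0, 0, 0], [0, 0, 0, 0, 0, 0, 0], [0, 0, 0, 0, 0, 0, 0], [0, 0, 0, 0, 0, 0, 0], [0, 0, 0, 0, 0, 0, 0], [0, 0, 0, 0, 0, 0, 0], [0, 0, 0, 0, 0, 0, 0]]}}

```text
time: 19.42
tool_pos: [0.5611, -0.198, 0.0954]
tool_rot: [-0.001, 0.591, 0.807, -0.001]
contact_force: [6.3, -7.2, -24.0]
gripper_width: 0.332
```

```bash
python3 -c "
from h import *
plan(.562,-.196,.095,17.6)
a=manip.grab_frame('side')[:,:,::-1].astype(int);b=cv2.imread('pics/side_l.png').astype(int)
for s in(b,a): print(blob((s[:,:,2]>130)&(s[:,:,2]-s[:,:,0]>50),(360,210,35,30))[1:])
d=np.abs(a-b).max(2)
for n,(u,v,w,h) in dict(rackfile=(215,85,105,135),can=(370,110,45,95),wrench=(145,280,120,95)).items(): print(n,(d[v:v+h,u:u+w]>40).mean().round(3))"
```

```text
t 19.42 pos [ 561.1 -198.    95.4] yaw 17.6 F [  6.3  -7.2 -24. ] w 0.332
 shift [0.0042 0.0037 0.001 ]  turn [-0.006 -0.001 -0.001]
(array([376.48113934, 225.37336413]), 216.5)
(array([371.69264787, 230.03150912]), 301.5)
rackfile 0.731
can 0.891
wrench 0.992
```

The handle-top mask and the background both changed a lot, so I need one look to see why.

```bash
python3 -c "
from h import *
a=manip.grab_frame('side')[:,:,::-1];cv2.imwrite('pics/m.png',a);print(manip.state()['contact_force'])"
```

```text
[  5.83871515  -6.49271222 -23.19785174]
```

View pics/m.png

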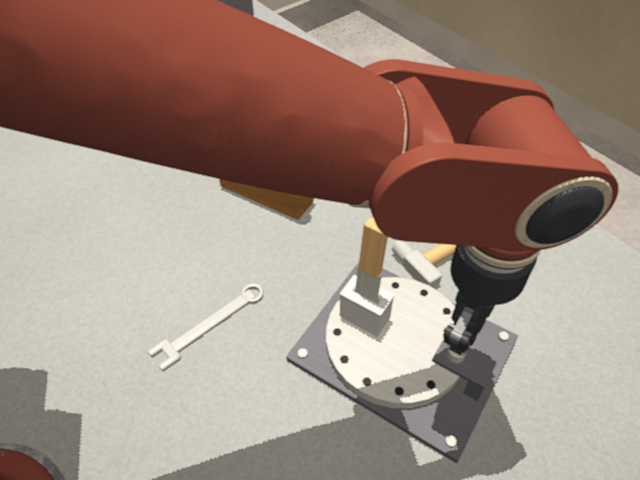

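The arm hides the rack and can, and the exposure has changed, which spoiled the masks. The scraper still stands in the block with its handle at about (372,245). I'll compare its side edges row by row before and after.

Run:
```python
from h import *
for f in("side_l","m"):
    s=cv2.imread(f"pics/{f}.png").astype(int);w=s[:,:,2]-s[:,:,0]
    print(f,[(v,(np.flatnonzero(w[v,350:398]>25)+350)[[0,-1]].tolist()) for v in(240,245,250,255,260,265)],"wood bottom at u=368..374",[int(np.flatnonzero(w[240:300,u]>25)[-1]+240) for u in(364,368,372,375)])
    b=slice(285,375),slice(145,262);print("wrench",blob(s.min(2)>(160 if f=="side_l" else 205),(145,280,120,95))[1:])
```

```text
side_l [(240, [362, 386]), (245, [361, 385]), (250, [361, 384]), (255, [360, 384]), (260, [359, 383]), (265, [359, 382])] wood bottom at u=368..374 [271, 274, 276, 277]
wrench (array([208.15166394, 322.21794872]), 1222.0)
m [(240, [362, 386]), (245, [361, 385]), (250, [361, 385]), (255, [360, 384]), (260, [359, 383]), (265, [359, 382])] wood bottom at u=368..374 [272, 274, 276, 277]
wrench (array([207.76458414, 322.43047471]), 1288.5)
```

The scraper and wrench haven't moved and the plunger is held at its stop, so I'm handing in.

```bash
python3 -c "
from plant import manip
s=manip.state();print(s['time'],s['tool_pos'],s['contact_force'],s['gripper_width']);print(manip.job_done())"
```

```text
19.5167 [ 0.56112336 -0.1980383   0.09540105] [  5.83871515  -6.49271222 -23.19785174] 0.33087964051481916
the job is handed in; nothing more can be done
None
```

I slid the scraper into the clamp block's slot and let go of it. I then gripped the plunger knob, pulled it up to its stop, and handed the job in at 19.5 s while still holding it.

**Scraper insertion:** The first try hit the block top with about 41 N. I backed off, corrected for an offset of a few millimetres at the blade tip, and inserted it until the floor pushed back. An overlay then suggested it might stand about 10 mm high. Pressing on its top with closed fingers met firm contact at 0.2096 m under 16 N, against 0.210 m expected for home.

**Scraper last check:** It leans about 3° within the slot's play. The leaning outline matched the handle's top well but left about 2 px (a few millimetres) unexplained at the handle's lower end. The press-down reading is what I relied on. The handle's edges were unchanged (within 1 px) after the knob pull.

**Plunger:** The tool rose 20.3 mm with the knob and the force jumped from about 12 N to 24 N at the stop. It then held steady for 0.7 s.

**Other things:** The wrench position was unchanged. In the last picture the arm hid the file, most of the rack and the spray can, so I did not re-measure them or the hammer at the end. Nothing touched them that I noticed.

I viewed 14 pictures, four over the budget of 10.

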